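# Slide a sheet blank out of its tray and lay it on the sloping rest

## Robot

A 7-joint arm with a two-finger parallel gripper is mounted at the origin on a cart in front of the work surface, level with it; the furniture and walls round the work are solid. World frame = base frame: x ahead of the robot, y to its left, z up, the work surface at z = 0. Lengths are in m, angles in rad, forces in N, time in s.
With the tool pointing down it reaches from about 0.425 to 0.825 m from the base axis. Payload 3.6 kg.
Tool frame: the origin (TCP) lies where the fingers leave the gripper's body, on its centre line; the fingertips stand 73 mm ahead of it and the grasp point (between the pads) lies 54 mm ahead of it; z points along the fingers, y is the line along which they close (so a half turn about z gives the same grasp; the last joint's range is limited). The gripper opens to 85 mm and grips with 20 to 120 N. Pads are 22 mm wide; open, the fingers measure 114 mm over their backs; the gripper's body (76 mm by 85 mm) begins 54 mm behind the grasp point. The pads swing forward as they close: fully open they stand 13 mm farther back than shut.
Start: joints at [-1.272, 0.615, -0.013, 1.423, 0.008, 1.103, -0.04], TCP at [0.207, 0.616, 0.304] pointing down, gripper open.
Joint ranges: [-3.12, 3.12], [-0.3, 2.06], [-1.34, 1.32], [0.26, 2.42], [-1.36, 4.5], [0.01, 1.98], [-2.84, 2.84]. Speed limits (rad/s): [2.79, 2.79, 3.14, 3.14, 3.14, 3.14, 3.14].

## Interface

Orientations are given as a unit quaternion [x, y, z, w].
In Python, from station import arm, snapshot, camera_info, ticket gives the robot as it stands. Calls block until the motion is done:
- arm.movep(position, orientation): joint-space move of the TCP to a pose.
- arm.line_to(position, velocity=0.15, ori=None): straight line of the TCP; ori=None keeps the orientation; velocity is the mean speed in m/s.
- arm.move_j(angles): joint-space move.
- arm.move_gripper(opening, effort=None): opening from 0.0 (shut) to 1.0 (fully open); effort is the grip in N (None keeps the last); returns when the fingers have stopped.
- arm.pause(seconds).
- arm.ik(position, orientation): joint angles nearest the present ones, or None.
- snapshot(name): name is "scene" or "top" or "wrist"; returns the picture (480x640x3 uint8, blue, green, red); there is no depth.
- camera_info(name): a dict with "fx", "fy", "cx", "cy" (pixels), "R" (3x3) and "t" (3): a world point X has camera coordinates R X + t; the wrist camera has in their place "T_tool_cam" (4x4, takes a point from camera to tool coordinates, whose origin is the TCP and whose axes are the flange's). Camera axes: x right, y down, z forward; pixel columns grow to the right and rows downward; lengths in m; the calibration is good to about 2 mm. A picture is of the moment at which its call begins: read the wrist's pose just before it. camera_info takes no time and is no camera call.
A pose or a line that the arm cannot do raises arm.MotionError and nothing moves.
- ticket.finish_job(): hands the job in; it is judged then, once.
Readings, each from a call of its own:
- arm.read_time(): time.
- arm.read_joint_positions(): joint angles.
- arm.read_dq(): joint speeds.
- arm.read_effort(): joint torques, N m.
- arm.read_tool_pos(): TCP position.
- arm.read_eef_rot(): TCP orientation.
- arm.read_ft_force(): force on the tool from outside, world axes, zero at the start.
- arm.read_wrist_torque(): the same for the moment, N m.
- arm.read_opening(): opening from 0.0 (shut) to 1.0 (fully open).
- arm.read_finger_force(): force on a finger pad.
Only numpy, scipy, OpenCV 4.12 (cv2) and the standard library are available. Lean on these libraries where they do the work, as an engineer would, in place of code of your own. Each camera call takes 0.05 s, during which the arm holds its last target. There are 200 camera calls.

## Task

The thin brass blank lies sunk between the side rails of the feed tray, where its edges cannot be gripped: slide it toward the tray's open end until a good part overhangs that end (without letting it tip off), then pick it up by its two long sides there. Lay it gently, without letting it drop, flat and lengthwise on the sloping rest, centred, with its short end right down against the rest's stop, and let go. Leave the brass weight, the pliers and the emery block where they are.

Things in the scene. Friction and masses are not known exactly. Their poses are not given: they have to be found in the camera images.
- blank_center (a point): centre of the brass blank, a loose flat sheet 160 x 60 x 3 mm with corners rounded at 7 mm radius, about 0.2 kg. Its x axis runs along the 160 mm length, y along the 60 mm width, z through the thickness. Both ends and faces are alike. It starts flat in the tray's channel, its front end 10 to 40 mm short of the tray's open end.
- tray: feed tray, fixed: grey steel channel 270 mm long. Origin on the bench under the channel, z up. The channel runs along its x from the open end at x = -130 mm to an end wall at x = +130 mm (top at z = 65 mm). Floor at z = 55 mm between rails 63 mm apart that rise 4 mm, 1 mm higher than the blank. Its base is 110 mm wide.
- tray_mouth (a point): middle of the channel's open end, at floor height (tray x = -130 mm, y = 0, z = 55 mm), axes as the tray's. Here the blank overhangs, over free space down to the bench; it tips off once over half (80 mm) overhangs.
- tray_slot (a point): middle of the relief slot's bottom (tray x = 0, y = 0, z = 43 mm), axes as the tray's. The slot is open on top, 34 mm wide (y = -17 to 17 mm), 12 mm deep, down the middle of the floor over the whole length, passing under the blank: shut fingertips lowered into it behind the blank can push its rear end; or drag the blank by pressing on it.
- rest_slope: sloping rest, fixed: steel bar 36 mm wide on posts, rising at 35 degrees away from the robot. Origin on the bar's top face at its lower end, at the inner face of the stop, 55 mm above the bench; x up the slope (bar 166 mm long), y level across, z square to the face. The stop is a lip 36 mm wide, 9 mm high over the face.
- rest_seat (a point): where the blank's centre belongs when seated against the stop: 80 mm up the slope and 1.5 mm off the face; axes as rest_slope's. The bar is narrower than the blank, so fingers at its long sides pass beside it; below is free down to a base 80 mm wide and 10 mm high. The blank may not slide down by itself.
- brass_weight: bystander: brass weight with a knob, 44 mm across and 55 mm high, loose; origin at the centre of its underside
- flat_pliers: bystander: pliers with red handles, 72 x 180 x 17 mm, lying loose; origin at the middle of the underside
- emery_block: bystander: brown emery block, 46 x 90 x 27 mm, loose; origin at the middle of the underside

How it is judged:
By the outcome, as a careful person would: the job done as asked, in the order asked, and still so for the second after the job is handed in, with the robot touching nothing.
It also fails if it takes over 61 s, if anything falls off the work surface, if the arm or the gripper's body presses on something with over 40 N, if the wrist force passes 120 N, or if a joint passes its speed limit or range.

## Working session

There is one attempt and no reset: what is moved stays moved. The work goes in short steps, each a Python script; the robot and the scene stay as the last script left them, time stands still between calls to the robot, and variables do not carry over. Pictures are saved under pics/ and viewed, at most 10 in all, crops included, and the job is handed in when it is done.

```bash
mkdir -p pics; ls
python3 - <<'E'
from station import arm, snapshot, camera_info
import cv2
for n in("scene","top"):
    cv2.imwrite(f"pics/{n}0.png",snapshot(n)); c=camera_info(n); print(n,{k:(v.tolist() if hasattr(v,'tolist') else v) for k,v in c.items()})
print(camera_info("wrist"),arm.read_eef_rot(),arm.read_time())
E
```

```text
pics
scene {'fx': 467.01060240026425, 'fy': 467.01060240026425, 'cx': 320.3260267275273, 'cy': 237.18783354352823, 'R': [[0.8837400431309849, -0.46789068794542266, -0.009046562927647918], [-0.27736663549656, -0.5081173884956917, -0.8154044818503493], [0.3769234480370825, 0.7231148066816759, -0.5788209487203789]], 't': [-0.45431296436360896, 0.2888808093387526, 0.8276280543815951]}
top {'fx': 556.000643582769, 'fy': 556.000643582769, 'cx': 322.34295776454314, 'cy': 238.907420981977, 'R': [[-0.021321116562191416, -0.9997726439958712, 0.00026515287373342025], [-0.9981025816420872, 0.021270176193267265, -0.057782489770764646], [0.05776371272643927, -0.001496636967459247, -0.9983291609333291]], 't': [0.15098619551676606, 0.5702611897886943, 1.3685642510616778]}
{'fx': 382.1755774659295, 'fy': 382.1755774659295, 'cx': 320.47722670958046, 'cy': 236.3641955872873, 'T_tool_cam': array([[-2.57455782e-04, -9.63871371e-01, -2.66368005e-01,
         6.79431361e-02],
       [ 9.99999668e-01, -4.54025680e-04,  6.76382501e-04,
         2.28283070e-04],
       [-7.72883643e-04, -2.66367743e-01,  9.63871168e-01,
        -7.04828769e-02],
       [ 0.00000000e+00,  0.00000000e+00,  0.00000000e+00,
         1.00000000e+00]])} [ 1.61658421e-01  9.86846124e-01 -1.12103928e-03 -1.62148503e-04] 0.1
```

View pics/top0.png

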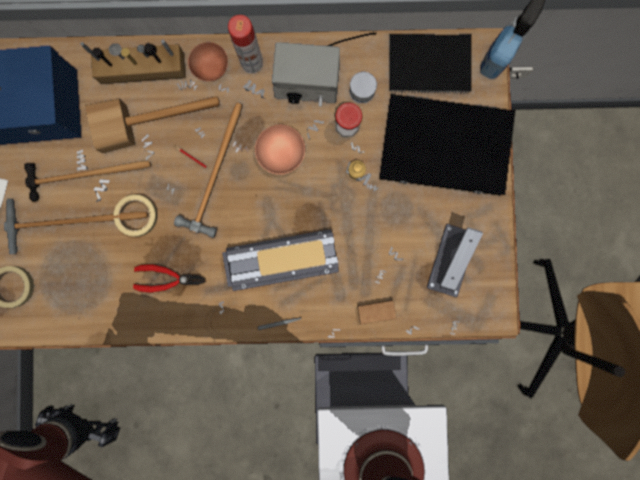

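View pics/scene0.png

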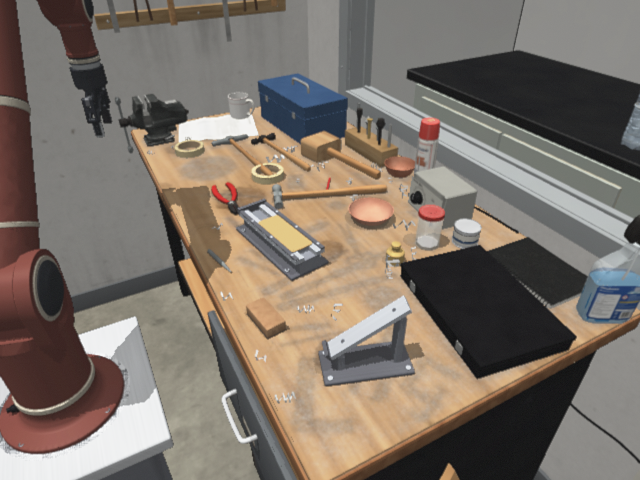

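Run:
```python
import cv2,numpy as np
t=cv2.imread("pics/top0.png");s=cv2.imread("pics/scene0.png")
def g(im,x,y,w,h,k,n):
    c=cv2.resize(im[y:y+h,x:x+w],None,fx=k,fy=k,interpolation=cv2.INTER_CUBIC)
    for i in range(0,w,10):
        cv2.line(c,(i*k,0),(i*k,5),(0,255,0),1); cv2.putText(c,str(x+i),(i*k,14),0,.33,(0,255,0),1)
    for i in range(0,h,10):
        cv2.line(c,(0,i*k),(5,i*k),(0,255,0),1); cv2.putText(c,str(y+i),(6,i*k+4),0,.33,(0,255,0),1)
    return c
a=g(t,218,226,132,66,6,"");b=g(t,420,205,70,95,6,"")
cv2.imwrite("pics/c1.png",a)
c=g(s,310,290,115,100,3,"")
o=np.zeros((570,790,3),np.uint8);o[:b.shape[0],:420]=b;o[:c.shape[0],430:430+c.shape[1]]=c
o=np.zeros((600,800,3),np.uint8);o[:396,:792]=a
cv2.imwrite("pics/c1.png",a);
o=np.zeros((570,790,3),np.uint8);o[:,:420]=b;o[:300,430:775]=c
cv2.imwrite("pics/c2.png",o)
```

```text
(no output)
```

View pics/c1.png

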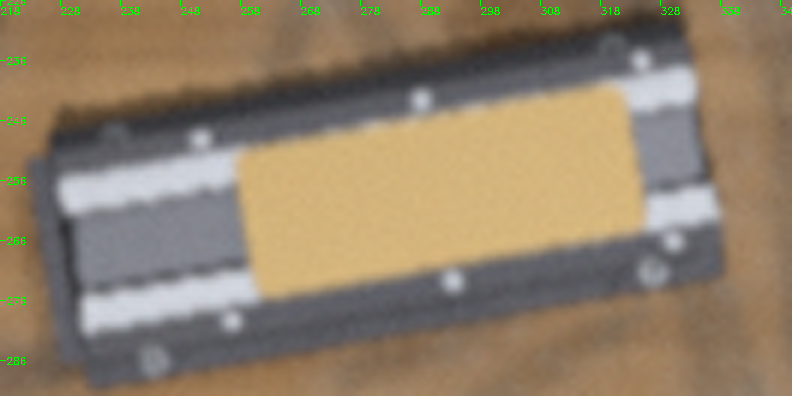

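View pics/c2.png

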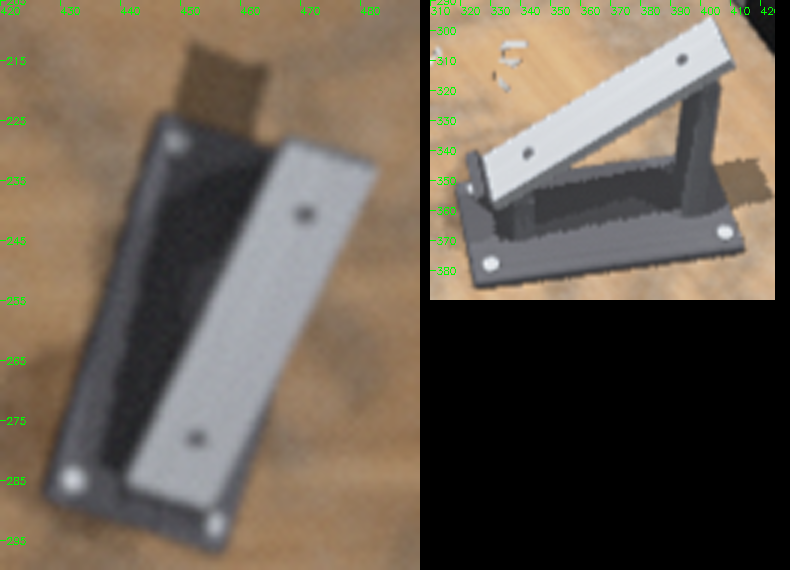

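```bash
cat > h.py <<'E'
import numpy as np, cv2
from scipy.spatial.transform import Rotation as R
from scipy.optimize import least_squares
from station import arm, snapshot, camera_info
def proj(X,c,Rc=None,t=None):
    Rc=np.array(c["R"]) if Rc is None else Rc; t=np.array(c["t"]) if t is None else t
    p=np.atleast_2d(X)@Rc.T+t
    return np.c_[c["fx"]*p[:,0]/p[:,2]+c["cx"],c["fy"]*p[:,1]/p[:,2]+c["cy"]]
def wristcam():
    c=camera_info("wrist"); T=np.eye(4); T[:3,:3]=R.from_quat(arm.read_eef_rot()).as_matrix(); T[:3,3]=arm.read_tool_pos()
    M=np.linalg.inv(T@np.array(c["T_tool_cam"])); return dict(c,R=M[:3,:3],t=M[:3,3])
def ray(px,c,z):
    Rc=np.array(c["R"]);t=np.array(c["t"]);d=Rc.T@[(px[0]-c["cx"])/c["fx"],(px[1]-c["cy"])/c["fy"],1];o=-Rc.T@t
    return o+d*(z-o[2])/d[2]
def tw(p,pts):  # tray local -> world
    return R.from_euler("z",p[2]).apply(pts)+[p[0],p[1],0]
def rr(p): return R.from_euler("z",p[2])*R.from_euler("y",-np.radians(35))
def rw(p,pts): return rr(p).apply(pts)+[p[0],p[1],.055]
def fit(f,obs,x0):  # obs: list of (cam, pts local, px)
    return least_squares(lambda p:np.concatenate([(proj(f(p,P),c)-q).ravel() for c,P,q in obs]),x0)
E
python3 - <<'E'
from h import *
t=camera_info("top");s=camera_info("scene")
k=lambda l,o=(218,226):np.array(l)/6+np.array(o)-.5+.5/6
P=np.array([[-130,-31.5,55],[-130,31.5,55],[130,31.5,55],[130,-31.5,55]])/1e3
q=k([(695,68),(718,220),(82,333),(60,178)])
# open end right = world -y ; tray +x -> world +y; tray +y -> world -x (image down)
r=fit(tw,[(t,P,q)],[.55,.1,np.pi/2]);print("tray",r.x,np.degrees(r.x[2]),r.fun.round(2))
tp=r.x
b=np.array([ray(k([x])[0],t,.058) for x in [(637,157),(248,225)]])
print("blank ends, tray frame",(R.from_euler("z",-tp[2]).apply(b-[tp[0],tp[1],0])*1e3).round(1))
A=np.array([[166,18,0],[166,-18,0]])/1e3
top=k([(286,137),(378,163)],(420,205))
sc=np.array([(404.3,296),(411.7,311.7),(328.3,341.7),(331,358.3)])-.33
B=np.array([[166,18,0],[166,-18,0],[0,18,0],[0,-18,0]])/1e3
for o in ([(t,A,top)],[(s,B,sc)],[(t,A,top),(s,B,sc)]):
    r=fit(rw,o,[.5,-.2,0.]);print("rest",r.x,np.degrees(r.x[2]),r.fun.round(1))
E
```

```text
tray [0.5249172  0.23633038 1.72189461] 98.65729373149156 [-0.26 -0.1   0.41  0.21  0.2  -0.1  -0.36 -0.01]
blank ends, tray frame [[-101.3    0.3   58. ]
 [  57.3    0.4   58. ]]
rest [ 0.44935692 -0.16504567 -0.2985009 ] -17.10284180174887 [-0.1 -0.   0.1  0. ]
rest [ 0.44643383 -0.16397198 -0.34942791] -20.02074428033992 [ 0.6  0.7 -0.8 -0.7 -0.1  0.7  0.3 -0.6]
rest [ 0.44752688 -0.16403593 -0.32466342] -18.601843790773387 [ 1.1  1.1  1.1  1.5  0.3 -0.8 -0.6 -2.3  0.2  0.6  1.1 -0.8]
```

```bash
cat >> h.py <<'E'
TR=np.array([0.5249,0.2363,1.7219]); RS=np.array([.4475,-.1642,-.315])
def quat(x,z):
    x=np.array(x,float);x/=np.linalg.norm(x);return R.from_matrix(np.c_[x,np.cross(z,x),z]).as_quat()
DN=np.array([0,0,-1.])
def tx(d=1): return d*np.array([np.cos(TR[2]),np.sin(TR[2]),0])
def ty(d=1): return d*np.array([-np.sin(TR[2]),np.cos(TR[2]),0])
def trp(x,y,z): return tw(TR,np.array([[x,y,z]]))[0]
def rsp(x,y,z,p=None): return rw(RS if p is None else p,np.array([[x,y,z]]))[0]
def rq(b,p=None):
    M=rr(RS if p is None else p).as_matrix(); return quat(b*M[:,0],-M[:,2])
E
python3 - <<'E'
from h import *
f=lambda v:None if v is None else np.round(v,2)
for d in(1,-1): print("push",d,f(arm.ik(trp(.09,0,.05+.073),quat(ty(d),DN))),f(arm.ik(trp(-.03,0,.05+.073),quat(ty(d),DN))))
for a in(1,-1): print("grasp",a,f(arm.ik(trp(-.152,0,.0565+.054),quat(tx(a),DN))))
for b in(1,-1):
  for x in(.045,.115): print("rest",b,x,f(arm.ik(rsp(x,0,.0555),rq(b))),f(arm.ik(rsp(x,0,.15),rq(b))))
E
```

```text
push 1 [-0.53  0.77 -0.12  1.73  0.13  0.66  1.  ] [-0.35  0.73 -0.1   1.84  0.12  0.59  1.2 ]
push -1 [-0.92  0.83  0.55  1.74 -0.61  0.75 -1.48] [-0.74  0.79  0.54  1.85 -0.62  0.68 -1.26]
grasp 1 [-0.35  0.74  0.24  1.89 -0.31  0.54  0.25]
grasp -1 [ 0.11  0.78 -0.48  1.87  0.58  0.63  2.56]
rest 1 0.045 None None
rest 1 0.115 [ 0.7   0.64 -0.58  2.27  2.35  0.46  2.43] [ 0.6   0.38 -0.39  2.34  2.36  0.23  2.35]
rest -1 0.045 None None
rest -1 0.115 [ 0.82  0.7  -0.77  2.27  2.19  0.56 -0.53] [ 0.86  0.44 -0.76  2.33  2.    0.37 -0.41]
```

Run:
```python
from h import *
arm.move_gripper(0.0)
q=quat(ty(1),DN)
arm.movep(trp(.092,0,.185),q); 
c=wristcam(); cv2.imwrite("pics/w1.png",snapshot("wrist"))
f0=arm.read_ft_force()
arm.line_to(trp(.092,0,.050+.073),.1); print(arm.read_ft_force()-f0, arm.read_tool_pos()-trp(.092,0,.123))
arm.line_to(trp(.04,0,.123),.08); print(arm.read_ft_force()-f0)
arm.line_to(trp(-.010,0,.123),.06); print(arm.read_ft_force()-f0,arm.read_time())
cv2.imwrite("pics/top1.png",snapshot("top")[205:305,200:360]); 
im=snapshot("scene"); cv2.imwrite("pics/sc1.png",im[180:300,200:360])
a=cv2.resize(cv2.imread("pics/top1.png"),None,fx=5,fy=5,interpolation=2)[:, :800]
cv2.imwrite("pics/top1b.png",a)
```

```text
[1.0099644  0.27222534 0.71152568] [0.00029102 0.00037234 0.0004104 ]
[ 0.10964431  1.02149303 -0.89921852]
[ 0.42032536 -0.27876639 -0.84859962] 5.0667
```

View pics/top1b.png

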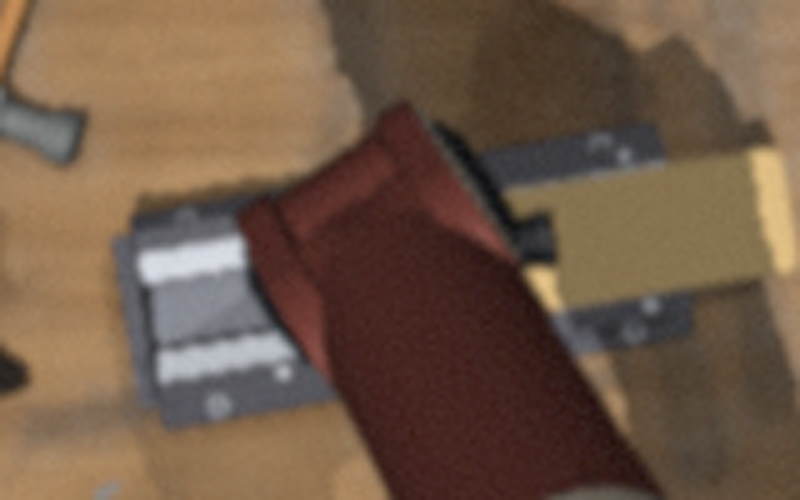

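The blank now overhangs. Its front edge runs from about (780,150) to (795,272) in the crop, so the middle is at full-image pixel (357.3,247.1).

Run:
```python
from h import *
t=camera_info("top")
for p in [(780,150),(795,272),(787,211)]:
    b=ray(np.array(p)/5+[200,205]-.4,t,.058); print((R.from_euler("z",-TR[2]).apply(b-[TR[0],TR[1],0])*1e3).round(1))
```

```text
[-184.3  -27.3   58. ]
[-181.1   32.    58. ]
[-182.4    2.3   58. ]
```

Run:
```python
from h import *
arm.line_to(trp(-.0245,0,.123),.05); arm.line_to(trp(-.005,0,.123),.1); arm.line_to(trp(-.005,0,.19),.15)
arm.move_gripper(1.0)
g=quat(tx(1),DN)
arm.movep(trp(-.151,0,.19),g)
c=wristcam(); w=snapshot("wrist"); cv2.imwrite("pics/w2.png",w); np.save("w2.npy",np.c_[c["R"],c["t"]])
cv2.imwrite("pics/top2.png",snapshot("top")); print(arm.read_time(),arm.read_joint_positions().round(2))
```

```text
8.3417 [-0.38  0.62  0.28  1.84 -0.25  0.72  0.2 ]
```

View pics/w2.png

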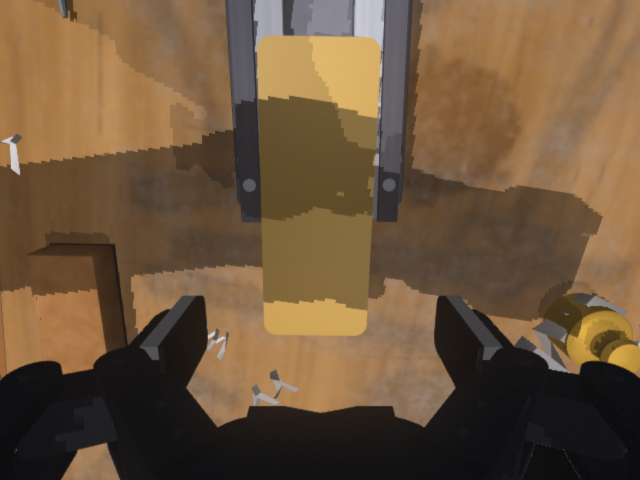

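Gripper open above the overhang. The blank's rear edge is at row 36 (columns 257–382) and its front edge at row 336 (264–368). The emery block is at lower left and the weight at (600,330) on the right, so I'll check their clearance.

Run:
```python
from h import *
A=np.load("w2.npy");c=dict(camera_info("wrist"),R=A[:,:3],t=A[:,3])
for p,z in [((319.5,36),.058),((316,336),.058),((257,200),.058),((377,200),.058),((545,310),.03),((620,355),.055),((112,300),.027)]:
    print(p,(R.from_euler("z",-TR[2]).apply(ray(p,c,z)-[TR[0],TR[1],0])*1e3).round(1))
```

```text
(319.5, 36) [-37.8   1.1  58. ]
(316, 336) [-198.7    2.8   58. ]
(257, 200) [-117.5   34.4   58. ]
(377, 200) [-117.3  -29.9   58. ]
(545, 310) [-195.2 -148.2   30. ]
(620, 355) [-212.9 -182.5   55. ]
(112, 300) [-190.2  138.5   27. ]
```

Run:
```python
from h import *
x=R.from_euler("z",-.009).apply(tx(1)); g=quat(x,DN)
P=lambda z:trp(-.151,.0022,z)
arm.movep(P(.18),g)
arm.line_to(P(.0565+.054),.1); f0=arm.read_ft_force()
arm.move_gripper(0.0,60); print(arm.read_opening(),arm.read_finger_force(),arm.read_ft_force()-f0)
arm.line_to(P(.14),.05); arm.line_to(P(.24),.15)
print(arm.read_opening(),arm.read_finger_force(),arm.read_ft_force()-f0,arm.read_time())
cv2.imwrite("pics/w3.png",snapshot("wrist"))
f=lambda v:None if v is None else np.round(v,2)
for x in(.105,.113):
  for d in(.16,.12,.08,.0555): print(x,d,f(arm.ik(rsp(x,0,d),rq(-1))))
```

```text
0.677918677735979 62.82469153404236 [-0.47623567 -0.46267848  3.81110753]
0.6731964664145582 64.59392666816711 [-0.17019525 -1.40184878 -3.85723825] 11.375
0.105 0.16 [ 1.09  0.56 -1.14  2.35  1.84  0.6  -0.24]
0.105 0.12 [ 1.05  0.69 -1.15  2.34  1.92  0.72 -0.28]
0.105 0.08 [ 1.02  0.82 -1.15  2.31  1.99  0.81 -0.29]
0.105 0.0555 [ 1.01  0.89 -1.15  2.29  2.03  0.86 -0.28]
0.113 0.16 [ 1.1   0.55 -1.14  2.33  1.8   0.59 -0.2 ]
0.113 0.12 [ 1.05  0.69 -1.15  2.32  1.9   0.7  -0.25]
0.113 0.08 [ 1.02  0.81 -1.15  2.29  1.97  0.8  -0.26]
0.113 0.0555 [ 1.01  0.88 -1.15  2.27  2.01  0.85 -0.26]
```

View pics/w3.png

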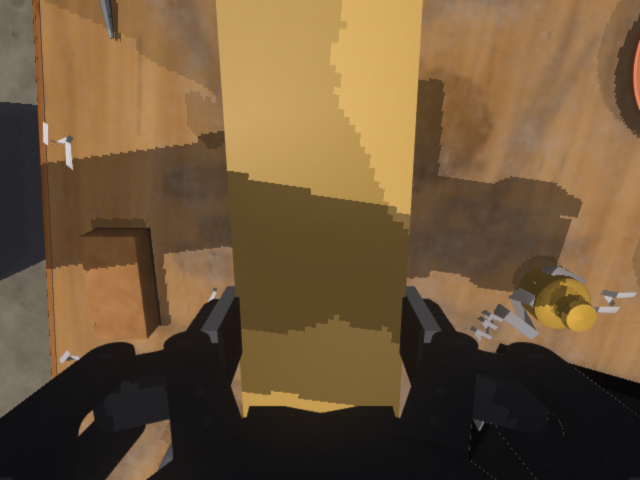

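Run:
```python
from h import *
u=np.array([np.cos(RS[2]),np.sin(RS[2]),0]); v=np.array([-u[1],u[0],0])
p=np.array([RS[0],RS[1],0])+.075*u+.125*v; p[2]=.31
f0=arm.read_ft_force()
arm.movep(p,quat(-u,DN)); arm.pause(.2)
c=wristcam(); w=snapshot("wrist"); np.save("w4.npy",np.c_[c["R"],c["t"]]); cv2.imwrite("pics/w4.png",w)
print(proj(rw(RS,np.array([[.166,.018,0],[.166,-.018,0],[0,.018,0],[0,-.018,0]])),c).round(),arm.read_time(),arm.read_opening(),arm.read_joint_positions().round(2))
```

```text
[[158. 331.]
 [104. 331.]
 [187. 122.]
 [143. 122.]] 12.7667 0.675636257032866 [ 0.07  0.47  0.01  1.68 -0.01  0.99  1.35]
```

View pics/w4.png

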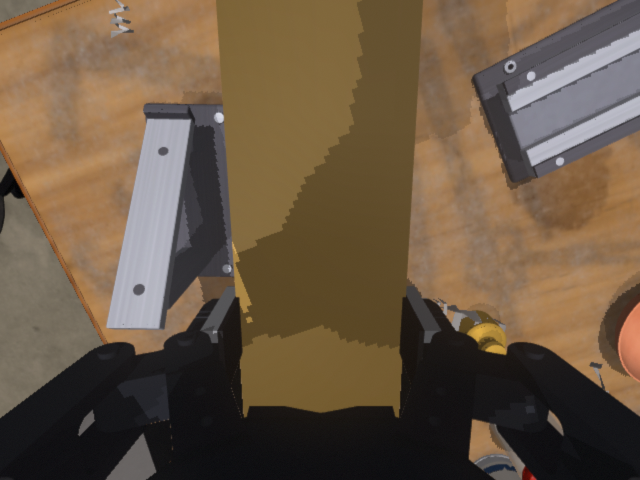

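The bar is in clear view. The upper-end corners are near (108,327) and (163,328), and the face meets the stop at about (147,119) and (191,119). I'll refine these by segmentation.

Run:
```python
from h import *
A=np.load("w4.npy");c=dict(camera_info("wrist"),R=A[:,:3],t=A[:,3])
w=cv2.imread("pics/w4.png"); hsv=cv2.cvtColor(w,cv2.COLOR_BGR2HSV)
m=((hsv[...,1]<45)&(hsv[...,2]>125)).astype(np.uint8); m[:, :95]=0;m[:,205:]=0;m[:100]=0;m[335:]=0
n,l,s,_=cv2.connectedComponentsWithStats(m); i=1+s[1:,4].argmax(); m=l==i; print(s[i])
rows=np.arange(135,315,4); L=[];Rr=[]
for r in rows:
    x=np.where(m[r])[0]; L.append(x[0]-.5);Rr.append(x[-1]+.5)
def lf(L):
    k=np.polyfit(rows,L,1); e=L-np.polyval(k,rows); g=abs(e)<1.5; return np.polyfit(rows[g],np.array(L)[g],1),e.std()
(kl,e1),(kr,e2)=lf(L),lf(Rr); 
ys=np.where(m[:, :].sum(1)>20)[0]; y0,y1=ys[0]-.5,ys[-1]+.5
print(y0,y1,kl,kr,e1,e2)
q=np.array([[np.polyval(kr,y1),y1],[np.polyval(kl,y1),y1],[np.polyval(kr,y0),y0],[np.polyval(kl,y0),y0]]);print(q.round(1))
# image right = world +y side? compare with prediction order (+18 -> right)
B=np.array([[166,18,0],[166,-18,0],[0,18,0],[0,-18,0]])/1e3
r=fit(rw,[(c,B,q)],RS);print(r.x,np.degrees(r.x[2]),r.fun.round(1))
t=camera_info("top")
print("top holes pred",proj(rw(r.x,np.array([[.166,.018,0],[.166,-.018,0]])),t).round(1),"obs (467.3,227.4) (482.6,231.8)")
```

```text
[  106   119    85   211 10076]
118.5 328.5 [ -0.19838603 170.22897453] [-1.52371542e-01  2.08767743e+02] 0.28783124525558207 0.2891151439930419
[[158.7 328.5]
 [105.1 328.5]
 [190.7 118.5]
 [146.7 118.5]]
[ 0.44603515 -0.16060515 -0.33099845] -18.964814138798936 [ 0.3 -0.2 -0.1 -1.1  0.1  1.1 -0.3  0.3]
top holes pred [[467.2 229.2]
 [482.5 234.1]] obs (467.3,227.4) (482.6,231.8)
```

```bash
sed -i 's/RS=np.array(.*/RS=np.array([.4467,-.1608,-.330])/' h.py
python3 - <<'E'
from h import *
from scipy.spatial.transform import Slerp
p0=arm.read_tool_pos();q0=arm.read_eef_rot();p1=rsp(.125,0,.15);q1=rq(-1)
S=Slerp([0,1],R.from_quat([q0,q1])); print(p0,p1)
for t in np.linspace(0,1,8):
    j=arm.ik(p0+t*(p1-p0),S(t).as_quat()); print(round(t,2),None if j is None else np.round(j,2))
try: arm.line_to(p1,.12,ori=q1); print("line ok",arm.read_joint_positions().round(2))
except arm.MotionError as e: print(e)
E
```

```text
[ 0.55753382 -0.06763244  0.3096073 ] [ 0.46217493 -0.16610055  0.24956986]
0.0 [ 0.07  0.47  0.01  1.68 -0.01  0.99  1.35]
0.14 [0.09 0.43 0.02 1.78 0.01 0.85 1.35]
0.29 [0.1  0.4  0.03 1.87 0.03 0.7  1.36]
0.43 [0.11 0.37 0.05 1.97 0.05 0.54 1.37]
0.57 [0.13 0.35 0.06 2.06 0.07 0.38 1.37]
0.71 [0.15 0.34 0.08 2.15 0.09 0.22 1.38]
0.86 [0.17 0.34 0.1  2.24 0.11 0.04 1.39]
1.0 [ 1.07  0.58 -1.14  2.3   1.78  0.62 -0.19]
the arm cannot follow that straight line within its joint ranges
```

Run:
```python
from h import *
j0=arm.read_joint_positions(); 
for d in (.22,.2,.18):
    j1=arm.ik(rsp(.125,0,d),rq(-1))
    if j1 is not None: break
print(d,np.round(j1,2),arm.read_time())
for t in np.linspace(0,1,9)[1:]:
    arm.move_j(j0+t*(j1-j0))
    p=arm.read_tool_pos();M=R.from_quat(arm.read_eef_rot()).as_matrix()
    low=min((p+M@np.array(k))[2] for k in [(.115,.03,.055),(.115,-.03,.055),(0,.06,.073),(0,-.06,.073)])
    print(round(t,2),p.round(3),"low",round(low,3))
    if low<.13: print("stop");break
print(arm.read_time(),arm.read_opening())
```

```text
0.22 [0.19 0.17 0.11 2.33 0.13 0.02 1.4 ] 12.7667
0.12 [ 0.544 -0.085  0.305] low 0.232
0.25 [ 0.531 -0.099  0.303] low 0.23
0.38 [ 0.517 -0.113  0.301] low 0.221
0.5 [ 0.501 -0.125  0.3  ] low 0.213
0.62 [ 0.484 -0.135  0.3  ] low 0.206
0.75 [ 0.465 -0.143  0.302] low 0.201
0.88 [ 0.445 -0.149  0.304] low 0.198
1.0 [ 0.424 -0.153  0.307] low 0.196
14.7667 0.6751318551938226
```

Run:
```python
from h import *
j0=arm.read_joint_positions(); j1=arm.ik(rsp(.125,0,.14),rq(-1)); print(np.round(j1,2))
for t in np.linspace(0,1,11)[1:]:
    arm.move_j(j0+t*(j1-j0))
    p=arm.read_tool_pos();M=R.from_quat(arm.read_eef_rot()).as_matrix()
    L=(np.array([p+M@np.array(k) for k in [(.115,.03,.055),(.115,-.03,.055),(-.045,.03,.055),(-.045,-.03,.055),(0,.06,.073),(0,-.06,.073)]])-[RS[0],RS[1],.055])@rr(RS).as_matrix()
    print(round(t,2),p.round(3),"clear of face plane",L[:,2].min().round(3))
    if L[:,2].min()<.03: print("stop");break
print(arm.read_time(),arm.read_opening(),arm.read_ft_force())
```

```text
[ 1.06  0.61 -1.14  2.3   1.81  0.65 -0.2 ]
0.1 [ 0.421 -0.141  0.281] clear of face plane 0.129
0.2 [ 0.413 -0.135  0.259] clear of face plane 0.117
0.3 [ 0.406 -0.132  0.24 ] clear of face plane 0.108
0.4 [ 0.401 -0.132  0.225] clear of face plane 0.1
0.5 [ 0.401 -0.135  0.215] clear of face plane 0.091
0.6 [ 0.405 -0.141  0.208] clear of face plane 0.082
0.7 [ 0.414 -0.147  0.207] clear of face plane 0.073
0.8 [ 0.428 -0.154  0.211] clear of face plane 0.066
0.9 [ 0.446 -0.161  0.222] clear of face plane 0.063
1.0 [ 0.466 -0.168  0.24 ] clear of face plane 0.067
17.6 0.6749705393930924 [-1.3211976   0.78165717 -2.30135741]
```

Run:
```python
from h import *
q=rq(-1)
arm.line_to(rsp(.123,0,.066),.08,ori=q); arm.pause(.2)
print(arm.read_joint_positions().round(2),arm.read_ft_force(),arm.read_time())
s=snapshot("scene")[270:400,300:430];t=snapshot("top")[195:305,415:505]
c=wristcam(); w=snapshot("wrist"); np.save("w5.npy",np.c_[c["R"],c["t"]]); cv2.imwrite("pics/w5.png",w)
o=np.zeros((600,800,3),np.uint8);a=cv2.resize(s,(480,480),interpolation=2);b=cv2.resize(t,(315,385),interpolation=2);o[:480,:480]=a;o[:385,482:797]=b
cv2.imwrite("pics/v9.png",o)
```

```text
[ 0.98  0.8  -1.08  2.26  1.98  0.77 -0.29] [-0.09408548 -0.33982867 -2.23948265] 18.875
```

View pics/v9.png

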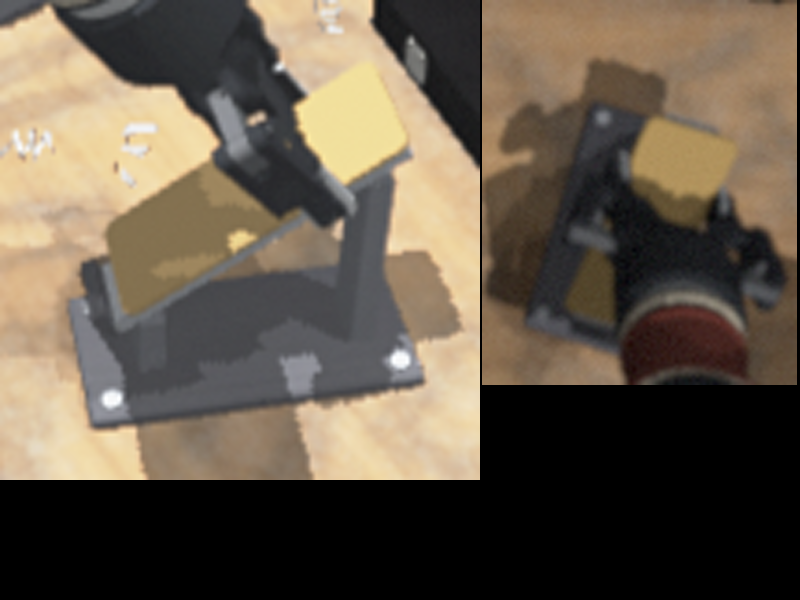

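The blank sits just above the bar, aligned with it and slightly up-slope of the stop. Next is guarded lowering, then sliding down to the stop.

Run:
```python
from h import *
M=rr(RS).as_matrix()
def F():
    arm.pause(.08); return np.mean([arm.read_ft_force() for _ in range(3)],0)@M
f0=F(); d=.066; x=.123; print(f0)
while d>.050:
    d-=.001; arm.line_to(rsp(x,0,d),.03); f=F()-f0
    if d<.0635: print("d",round(d,4),f.round(2))
    if f[2]>4: break
while x>.105:
    x-=.001; arm.line_to(rsp(x,0,d),.03); f=F()-f0; print("x",round(x,4),f.round(2))
    if f[0]>7 or f[2]>25: break
print(arm.read_time(),arm.read_opening())
```

```text
[-1.09082821 -0.16054082 -2.02902468]
d 0.063 [-0.16  0.9  -0.1 ]
d 0.062 [-0.02  0.08 -0.26]
d 0.061 [-0.05 -1.11  0.53]
d 0.06 [-0.28 -0.68 -0.06]
d 0.059 [-0.34 -0.34  0.82]
d 0.058 [-0.49  0.69 -0.23]
d 0.057 [-0.35 -0.49  6.75]
x 0.122 [ 2.31 -1.46  7.55]
x 0.121 [ 3.1  -2.    7.83]
x 0.12 [ 3.87 -1.36  8.08]
x 0.119 [ 3.53 -0.52  8.47]
x 0.118 [ 3.38 -0.18  7.61]
x 0.117 [ 4.7  -0.25  7.43]
x 0.116 [ 3.34 -1.25  6.78]
x 0.115 [ 3.67 -0.92  6.55]
x 0.114 [ 3.57 -0.79  6.45]
x 0.113 [3.57 0.19 6.98]
x 0.112 [3.36 0.65 7.46]
x 0.111 [3.45 0.62 6.84]
x 0.11 [4.04 0.61 6.24]
x 0.109 [ 4.3  -0.34  7.42]
x 0.108 [ 5.62 -0.79  6.62]
x 0.107 [ 6.49 -1.36  6.65]
x 0.106 [ 7.5  -1.23  7.32]
27.775 0.6769683878337848
```

Run:
```python
from h import *
M=rr(RS).as_matrix()
def F():
    arm.pause(.08); return np.mean([arm.read_ft_force() for _ in range(3)],0)@M
f0=np.array([-1.09,-.16,-2.03]); d=.057
for x in (.105,.104,.103,.102):
    arm.line_to(rsp(x,0,d),.03); f=F()-f0; print("x",x,f.round(2),((arm.read_tool_pos()-[RS[0],RS[1],.055])@M).round(4))
    if f[0]>14: break
s=snapshot("scene")[280:380,305:425];t=snapshot("top")[195:305,415:505]
o=np.zeros((600,800,3),np.uint8);o[:,:720]=cv2.resize(s,(720,600),interpolation=2)
cv2.imwrite("pics/v10.png",o); cv2.imwrite("pics/s10.png",snapshot("scene")); print(arm.read_time())
```

```text
x 0.105 [ 9.65 -0.5   7.14] [0.1114 0.0009 0.0573]
x 0.104 [11.67 -0.42  6.86] [0.1113 0.0009 0.0573]
x 0.103 [12.2  -0.31  7.78] [0.1111 0.0009 0.0573]
x 0.102 [12.64 -1.52  7.64] [0.111  0.0009 0.0573]
29.2583
```

View pics/v10.png

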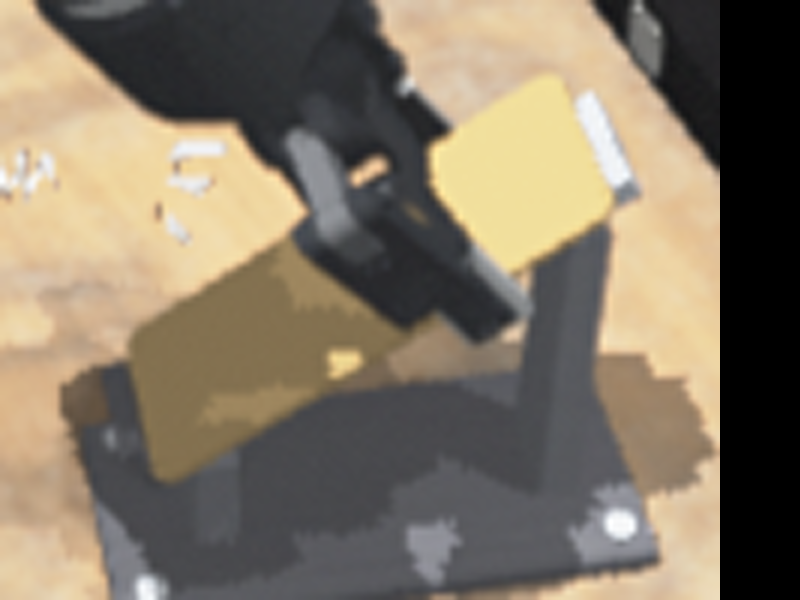

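Run:
```python
from h import *
s=camera_info("scene"); v=lambda P:((proj(rw(RS,np.array(P)/1e3),s)-[305,280]+.5)*6).round()
print("blank corners seated",v([[0,30,3],[0,-30,3],[160,30,3],[160,-30,3]]).tolist())
print("if on lip",v([[0,30,12],[0,-30,12]]).tolist())
print("lip",v([[0,18,9],[0,-18,9],[-5,18,9],[-5,-18,9],[0,-18,0]]).tolist())
print("bar end",v([[166,18,0],[166,-18,0]]).tolist())
```

```text
blank corners seated [[123.0, 335.0], [157.0, 486.0], [557.0, 66.0], [619.0, 208.0]]
if on lip [[107.0, 320.0], [140.0, 472.0]]
lip [[119.0, 354.0], [138.0, 445.0], [105.0, 362.0], [125.0, 453.0], [155.0, 459.0]]
bar end [[591.0, 88.0], [629.0, 173.0]]
```

Run:
```python
from h import *
M=rr(RS).as_matrix(); f0=np.array([-1.09,-.16,-2.03])
S=lambda:((arm.read_ft_force()@M-f0).round(1),((arm.read_tool_pos()-[RS[0],RS[1],.055])@M).round(4))
arm.line_to(rsp(.1085,0.0009,.0567),.03); arm.pause(.3); print(S())
arm.move_gripper(.72,20); print(S(),arm.read_opening())
arm.move_gripper(1.0); arm.pause(.2); print(S(),arm.read_opening())
cv2.imwrite("pics/s11.png",snapshot("scene"))
p=arm.read_tool_pos(); n=M[:,2]
arm.line_to(p+.03*n,.05); arm.line_to(p+.13*n,.12); arm.pause(.2)
c=wristcam(); w=snapshot("wrist"); np.save("w12.npy",np.c_[c["R"],c["t"]]); cv2.imwrite("pics/w12.png",w); cv2.imwrite("pics/s12.png",snapshot("scene"));cv2.imwrite("pics/t12.png",snapshot("top"))
print(arm.read_time())
P=np.array([[0,30,3],[0,-30,3],[160,30,3],[160,-30,3],[0,18,9],[0,-18,9],[166,18,0],[166,-18,0]])/1e3
print(proj(rw(RS,P),c).round().tolist())
h=cv2.cvtColor(w,cv2.COLOR_BGR2HSV); 
m=((abs(h[...,0].astype(int)-22)<5)&(h[...,1]>120)).astype(np.uint8)
n_,l,s,ce=cv2.connectedComponentsWithStats(m); i=1+s[1:,4].argmax(); print(s[i])
k=max(cv2.findContours((l==i).astype(np.uint8),0,2)[0],key=cv2.contourArea)
print(cv2.approxPolyDP(k,6,True)[:,0].tolist())
```

```text
(array([ 4.6, -1.4, 12. ]), array([0.1118, 0.0009, 0.0572]))
(array([0.9, 0.1, 1.5]), array([0.1084, 0.0009, 0.0565])) 0.7199475929403409
(array([1.4, 0.3, 2.1]), array([0.1085, 0.0009, 0.0567])) 1.0019215219678708
32.8417
[[367.0, 62.0], [269.0, 62.0], [360.0, 302.0], [277.0, 302.0], [348.0, 60.0], [288.0, 60.0], [343.0, 308.0], [294.0, 308.0]]
[  271    61   114   242 21822]
[[361, 62], [279, 62], [271, 71], [283, 301], [355, 302], [365, 261], [384, 261], [374, 250], [368, 257], [363, 240]]
```

Run:
```python
import cv2,numpy as np
w=cv2.imread("pics/w12.png")
print("above",[(r,w[r,318].tolist()) for r in range(46,68,2)])
print("below",[(r,w[r,318].tolist()) for r in range(296,320,2)])
for r in (305,): print(r,[(x,int(w[r,x].max()),int(w[r,x].max())-int(w[r,x].min())) for x in range(280,360,3)])
for r in (55,57): print(r,[(x,int(w[r,x].max()),int(w[r,x].max())-int(w[r,x].min())) for x in range(276,366,4)])
h=cv2.cvtColor(w,cv2.COLOR_BGR2HSV)
for r in (100,180,290):
    x=np.where((abs(h[r,:,0].astype(int)-22)<6)&(h[r,:,1]>110))[0]; x=x[(x>260)&(x<380)]; print(r,x.min(),x.max())
```

```text
above [(46, [49, 46, 50]), (48, [57, 53, 57]), (50, [57, 54, 57]), (52, [56, 53, 57]), (54, [58, 56, 58]), (56, [59, 56, 60]), (58, [57, 54, 58]), (60, [48, 53, 60]), (62, [55, 94, 116]), (64, [56, 96, 120]), (66, [55, 96, 121])]
below [(296, [109, 181, 221]), (298, [109, 181, 221]), (300, [109, 182, 221]), (302, [160, 195, 218]), (304, [223, 215, 214]), (306, [216, 207, 207]), (308, [70, 72, 78]), (310, [30, 38, 46]), (312, [31, 39, 47]), (314, [31, 38, 46]), (316, [31, 39, 46]), (318, [31, 37, 44])]
305 [(280, 45, 13), (283, 46, 13), (286, 46, 13), (289, 47, 14), (292, 48, 15), (295, 217, 10), (298, 219, 9), (301, 222, 10), (304, 222, 9), (307, 220, 9), (310, 223, 9), (313, 220, 11), (316, 223, 8), (319, 223, 10), (322, 223, 9), (325, 227, 8), (328, 222, 10), (331, 220, 12), (334, 224, 8), (337, 221, 11), (340, 221, 11), (343, 75, 5), (346, 46, 17), (349, 46, 16), (352, 45, 16), (355, 44, 17), (358, 42, 15)]
55 [(276, 101, 8), (280, 104, 9), (284, 103, 8), (288, 56, 4), (292, 59, 4), (296, 59, 4), (300, 58, 3), (304, 59, 4), (308, 59, 3), (312, 59, 3), (316, 59, 3), (320, 59, 4), (324, 59, 4), (328, 59, 4), (332, 59, 4), (336, 58, 4), (340, 58, 3), (344, 57, 3), (348, 43, 3), (352, 47, 3), (356, 46, 3), (360, 46, 3), (364, 46, 3)]
57 [(276, 100, 6), (280, 103, 7), (284, 103, 7), (288, 59, 5), (292, 60, 4), (296, 60, 4), (300, 60, 4), (304, 60, 4), (308, 60, 3), (312, 59, 3), (316, 60, 3), (320, 60, 3), (324, 60, 4), (328, 59, 4), (332, 59, 4), (336, 59, 4), (340, 58, 3), (344, 58, 4), (348, 46, 3), (352, 47, 3), (356, 46, 3), (360, 47, 4), (364, 46, 2)]
100 272 367
180 275 365
290 278 363
```

```bash
python3 -c "
from station import ticket,arm
print(ticket.finish_job(),arm.read_time())"
```

```text
the job is handed in; nothing more can be done
the job is handed in; nothing more can be done
```

The blank lies flat and lengthwise on the sloping rest with its short end against the stop, about 1.7 mm off centre, and is released. I handed the job in after about 33 s; the gripper did not touch the weight, pliers or emery block, though I took no final picture of them.

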